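Set the strip stop of a card trimmer with its knurled wheel

ROBOT

A 6-joint arm with a two-finger parallel gripper is mounted at the origin on the work surface. World frame = base frame: x ahead of the robot, y to its left, z up, the work surface at z = 0. Lengths are in m, angles in rad, forces in N, time in s.
With the tool pointing down it reaches from about 0.3 to 0.825 m from the base axis. Payload 5.4 kg.
Tool frame: the origin (TCP) lies midway between the tips of the shut fingers; the grasp point (between the pads) lies r.tcp_to_grasp behind it (r.tcp_to_grasp is the distance from the TCP to the grasp point, in m); y points along the fingers, z is the direction in which the jaws open and shut, and the axes are right-handed (so a half turn about y gives the same grasp; the last joint's range is limited). The gripper opens to 92 mm and grips with 3 to 60 N. Pads are 20 mm wide; open, the fingers measure 128 mm over their backs; the gripper's body (75 mm by 189 mm) begins 69 mm behind the grasp point.
Start: joints at [1.112, 0.158, 1.597, -0, 1.386, -0.21], TCP at [0.142, 0.557, 0.215] pointing down, gripper open.
Joint ranges: [-2.91, 2.91], [-0.94, 2.29], [0.18, 2.7], [-1.29, 4.43], [0.17, 2.64], [-3, 3]. Speed limits (rad/s): [2.57, 2.57, 3.14, 3.14, 3.14, 3.14].

INTERFACE

Orientations are given as a 3x3 rotation matrix whose columns are the frame's x, y, z axes.
In Python, from station import readout, viewer, workorder, models, r gives the robot as it stands.
- The arm moves only by the tool carry_out, never from a script. Its arguments are lists of equal length, an entry for each row: "jaw": the closure, from 0 (fully open) to 1 (shut); "xyz": the shift along the tool's x, y, z in m, a list of three; "spin": the turn about the tool's y in degrees. In form: {"jaw": [jaw, ...], "xyz": [[x, y, z], ...], "spin": [spin, ...]}. A call has exactly 8 rows; each row shifts and turns the commanded pose from where the row before left it, along the tool's axes as they then stand; what a row does not reach is not made up. A row lasts 1/8 s, in which the tool goes at most 62.5 mm and 10.7 degrees, less where a joint would pass 70% of its speed; a pose out of reach is approached as far as the arm can. A call is refused whole if a number of a shift passes 0.0625 or a number of a turn 10.7, either way. A call with a gripper value outside its range is refused whole. The fingers move at their own pace and stop on an object; "newtons" is the grip in N (left out, the last holds). Time passes only in rows, so rows that do not move let the fingers close, or fill a call up. It gives the time, the measured TCP pose, the force and the opening at its end, in the units of the state.
- readout.get_state(): the state, without advancing time (a new reading comes with each control period).
- viewer.snapshot(name): name is "side" or "top" or "wrist"; returns a dict with "frame" (384x512x3 uint8, blue, green, red), "range_z" (384x512 float32, m along the optical axis (not along the pixel's ray), 0 where there is no reading), "camera_matrix" (3x3 intrinsics, pixels), "k1" (the pictures are not rectified: a ray, as slopes to the right and down, at radius r is drawn at 1 + k1 r^2 times it, then the intrinsics apply), "origin" and "orientation" of the camera in the world; the wrist camera has in their place "tool_from_camera" (4x4, takes a point from camera to tool coordinates, whose origin is the TCP and whose axes are the tool frame's). Camera axes: x right, y up, looking along -z (the intrinsics and any distortion apply to the point x, -y, -z); pixel columns grow to the right and rows downward; lengths in m; the calibration is good to about 2 mm. A picture is of the moment at which its call begins: read the wrist's pose just before it.
- workorder.hand_in(): hands the job in, once; it reports no verdict.
Trained networks look in a picture, given as the dict that the camera call returned (one of the last four; its "shot" number tells which), for a name from the list of things; names that differ only in an ending like _2 or _b are one class to them, and where a whole thing is asked for, a point or a joint stands for the part that bears it (a point fixed in the world has none). Each returns a list of dicts, best first, with "score" (0 to 1); they miss things now and then, are a little off and sometimes report something else, mostly with a low value. They report only what shows in the picture. A call takes as long as a camera call.
- models.recognise(picture, target): "point" ([x, y, z] in m, in world coordinates, good to about 4 mm: the middle of the surface that is visible of it).
The state is a dict: "t": time; "joint_positions": joint angles; "qd": joint speeds; "joint_torque": joint torques, N m; "tool_pos": TCP position; "eef_rot": TCP orientation; "ft_force": force on the tool from outside, world axes, zero at the start; "torque": the same for the moment, N m; "opening": opening from 0.0 (shut) to 1.0 (fully open).
Only numpy, scipy, OpenCV 4.12 (cv2) and the standard library are available. Lean on these libraries where they do the work, as an engineer would, in place of code of your own. Each camera call takes 0.05 s, during which the arm holds its last target.

TASK

Set the strip width on the card trimmer: with a fingertip on top of the knurled steel wheel, roll it until the strip stop has closed in on the cutting line and its pointer lines up with the black line on the index clip, then take the finger away. Move the stop only by the wheel, never by pushing the stop itself, leave the index clip where it is set, and leave everything else lying where it is; nothing is to be picked up.

Things in the scene. Friction and masses are not known exactly. Their poses are not given: they have to be found in the camera images.
- trimmer: grey card trimmer, base plate 340 (its x) by 380 mm (its y), deck 14 mm above the table, fixed. Origin under its centre, x away from the robot along the cutting line, y left, z up. Cutting line (thin black strip by the rail) at y = +20 mm; left of it the rail, 50 mm high, with a black cutter head 82 mm high, and the bed; right of it the stop and the wheel
- wheel: upright knurled steel wheel, 53 mm across, 18 wide, 36 ridges 1.8 mm deep, nothing over it. Origin at its centre, 34 mm above the table, at x -55, y -125 mm on the trimmer; axle along the trimmer's x; frame turns with it. Rolling its top towards the trimmer's +y moves the stop to +y, 3.8 mm per 10 mm at the rim; it also rolls back. Stiff (1.5 N at the rim), stays where left
- stop: strip stop: aluminium bar 250 mm long, parallel to the cutting line, 38 mm high above the table, slides along the trimmer's y. Its steel rack bar, top 51 mm above the table, runs right, 45 to 57 mm beyond the wheel's centre. Origin: tip of the dark 3 mm wide pointer at its end nearest the robot, 30 mm above the table; axes as the trimmer's. Starts 49 to 60 mm from the cutting line
- index_clip: small steel saddle, 18 by 16 mm, on the scale rail at the trimmer's edge nearest the robot, with a black line 3 mm wide across its top. Origin on the line, at its end beside the pointer, 30 mm above the table; axes as the trimmer's. The stop is set when pointer and line have the same y on the trimmer; the line lies 18 to 38 mm from the cutting line. It slides if knocked
- glue_stick: glue stick standing on its end, round, 31 mm across, 90 mm tall, on the table to the right of the trimmer, about 110 mm from the wheel; origin under its foot
- tape_roll: paper tape roll lying flat on the trimmer's deck beyond the wheel, 58 mm across, 18 mm high; origin under its centre
- scissors: scissors with black handles, lying flat, 190 mm long, on the table to the right; origin under the pivot
- glue_gun: cordless hot-glue gun lying on its side, 215 mm long, 30 mm high, on the table to the left; origin under its body
- mug: white mug, 80 mm across, 88 mm tall, on the table to the left; origin under its foot
- tumbler: empty drinking glass, 74 mm across, 105 mm tall, on the table at the far right; origin under its foot
- marker: white marker pen lying on the trimmer's bed, 130 mm long, 15 mm thick; origin under its barrel

How it is judged:
On the way:
1. a fingertip rolls the wheel and the stop begins to close (contact force between the fingers and wheel above 0.3 N and distance of stop from where it was at the start of the episode above 0.004 m).
At the end, for the whole second after the job is handed in: The stop's pointer is within 2 mm of the index clip's line, measured along the trimmer's y, and the stop is at rest; every bystander is within 20 mm of where it stood (y of stop in the frame of index_clip between -0.002 and 0.002 m and linear speed of stop below 0.004 m/s and distance of each of glue_stick, tape_roll, scissors, glue_gun, mug, tumbler, marker from where it was at the start of the episode below 0.02 m); the robot touches nothing.
It fails at once if the fingers or the arm push the stop (or its rack) instead of the wheel (contact force between any of the fingers, the arm and stop above 1 N).
It fails at once if the glue stick, mug or glass is tipped over (angle between any of glue_stick, mug, tumbler's own z axis and vertical above 0.5 rad).
It fails at once if the index clip is shifted (distance of index_clip from where it was at the start of the episode above 0.003 m).
It fails at once if a bystander is lifted, carried or pushed away (distance of any of glue_stick, tape_roll, scissors, glue_gun, mug, tumbler, marker from where it was at the start of the episode above 0.03 m).
It also fails if it takes over 48 s, if anything falls off the work surface, if the arm or the gripper's body presses on something with over 40 N, if the wrist force passes 120 N, or if a joint passes its speed limit or range.

## Working session

There is one attempt and no reset: what is moved stays moved. The work goes in short steps, Python scripts to look and compute and a tool call to move; the robot and the scene stay as the last step left them, time stands still between calls to the robot, and variables do not carry over. Pictures are saved under pics/ and viewed, and the job is handed in when it is done.

Besides the shell and the picture viewer there is one more tool, called after "Request:" in YAML: its name, and indented under it one key for each argument. carry_out: Moves the arm, as the interface text tells. Its arguments: {"type":"object","properties":{"jaw":{"type":"array","items":{"type":"number"}},"xyz":{"type":"array","items":{"type":"array","items":{"type":"number"}}},"spin":{"type":"array","items":{"type":"number"}},"newtons":{"type":"number"}},"required":["jaw","xyz","spin"]}

```bash
ls; mkdir -p pics
cat > h.py <<'E'
import numpy as np, cv2, pickle
from station import readout, viewer, workorder, models, r
def cam(p, st=None):
    if 'origin' in p: return np.array(p['origin']),np.array(p['orientation'])
    T=np.array(p['tool_from_camera']); R=np.array(st['eef_rot']); t=np.array(st['tool_pos'])
    return t+R@T[:3,3], R@T[:3,:3]
def ray(p,uv):
    K=np.array(p['camera_matrix']); k=float(p['k1'])
    q=cv2.undistortPoints(np.array([[uv]],float),K,np.array([k,0,0,0.]))[0,0]
    return np.array([q[0],-q[1],-1.])
def pt(p,uv,st=None,z=None):
    o,R=cam(p,st); d=R@ray(p,uv)
    if z is not None: return o+d*(z-o[2])/d[2]
    return o+d*p['range_z'][int(round(uv[1])),int(round(uv[0]))]
def proj(p,X,st=None):
    o,R=cam(p,st); c=R.T@(np.array(X)-o); s=np.array([c[0],-c[1]])/-c[2]
    s=s*(1+float(p['k1'])*(s@s)); K=np.array(p['camera_matrix']); return K[:2,:2]@s+K[:2,2]
def snap(n,fn):
    st=readout.get_state(); p=viewer.snapshot(n); cv2.imwrite('pics/'+fn+'.png',p['frame']); pickle.dump((p,st),open('pics/'+fn+'.pkl','wb')); return p,st
E
python3 - <<'E'
from h import *
for n in ['top','side','wrist']:
    p,st=snap(n,n+'0'); print(n,cam(p,st),p['k1'],p['camera_matrix'])
    if n!='wrist':
      for t in ['trimmer','wheel','stop','index_clip','glue_stick','tape_roll']:
        print(t,[(np.round(d['point'],3),round(d['score'],2)) for d in models.recognise(p,t)[:2]])
print(st['t'],st['tool_pos'],np.round(st['eef_rot'],3),r.tcp_to_grasp,st['opening'])
E
```

```text
pics
top (array([0.46683854, 0.06089847, 0.88888432]), array([[-0.01976085,  0.9844722 , -0.17442474],
       [-0.9991326 , -0.02584069, -0.03265438],
       [-0.03665458,  0.17362817,  0.9841289 ]])) 0.02039691005139119 [[359.69692337   0.         248.97035413]
 [  0.         359.69692337 192.61293936]
 [  0.           0.           1.        ]]
trimmer [(array([0.56 , 0.128, 0.016]), 0.65)]
wheel [(array([0.522, 0.007, 0.046]), 0.57)]
stop [(array([0.571, 0.084, 0.039]), 0.84)]
index_clip [(array([0.411, 0.112, 0.029]), 0.5)]
glue_stick [(array([ 0.5  , -0.106,  0.09 ]), 0.69)]
tape_roll [(array([ 0.671, -0.016,  0.032]), 0.85), (array([ 0.502, -0.108,  0.09 ]), 0.34)]
side (array([ 0.3745731 , -0.60020827,  0.94036856]), array([[ 0.95780131,  0.21521219, -0.19052653],
       [-0.28717132,  0.74467585, -0.60248695],
       [ 0.01221797,  0.63177654,  0.77505427]])) -0.11451745065205891 [[433.0819224    0.         253.9926712 ]
 [  0.         433.0819224  194.31583314]
 [  0.           0.           1.        ]]
trimmer [(array([0.564, 0.086, 0.013]), 0.94)]
wheel [(array([0.521, 0.001, 0.047]), 0.56)]
stop [(array([0.563, 0.075, 0.037]), 0.58)]
index_clip [(array([0.413, 0.11 , 0.03 ]), 0.55), (array([ 0.527, -0.21 ,  0.006]), 0.54)]
glue_stick [(array([ 0.505, -0.122,  0.072]), 0.58)]
tape_roll [(array([ 0.67 , -0.026,  0.029]), 0.81)]
wrist (array([0.06980194, 0.57526648, 0.3840003 ]), array([[ 2.45710414e-01, -9.34670897e-01, -2.56937163e-01],
       [ 9.69343263e-01,  2.36873698e-01,  6.53030609e-02],
       [-1.75214623e-04, -2.65105950e-01,  9.64219272e-01]])) 0.013935087012158615 [[303.5082915    0.         251.00169631]
 [  0.         303.5082915  190.86630955]
 [  0.           0.           1.        ]]
0.7 [0.14161788 0.55730035 0.21462842] [[ 0.969  0.     0.246]
 [-0.246  0.     0.969]
 [-0.    -1.     0.   ]] 0.0187 1.002830820922588
```

View pics/top0.png

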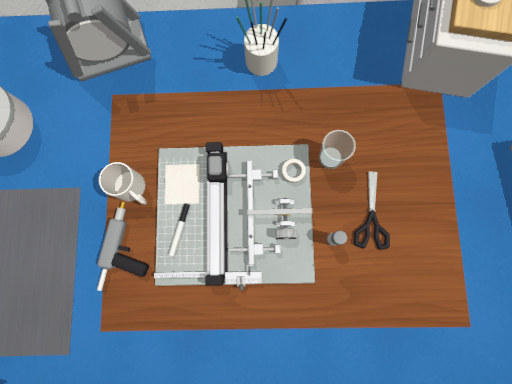

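View pics/side0.png

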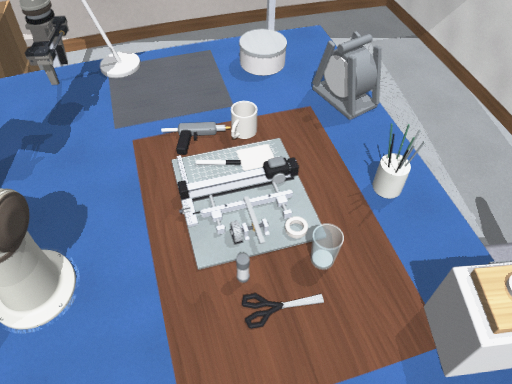

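View pics/wrist0.png

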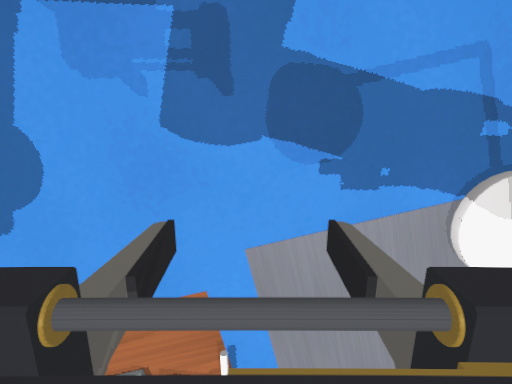

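The top view shows the trimmer at about px (155–315, 145–285), with the wheel near (287,232), the clip near (240,280) and the glue stick at (338,238). I'll enlarge that area.

Run:
```python
import cv2
a=cv2.imread('pics/top0.png')[140:290,150:350]; cv2.imwrite('pics/top0c.png',cv2.resize(a,None,fx=4,fy=4,interpolation=cv2.INTER_CUBIC))
a=cv2.imread('pics/side0.png')[140:290,160:350]; cv2.imwrite('pics/side0c.png',cv2.resize(a,None,fx=4,fy=4,interpolation=cv2.INTER_CUBIC))
```

```text
(no output)
```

View pics/top0c.png

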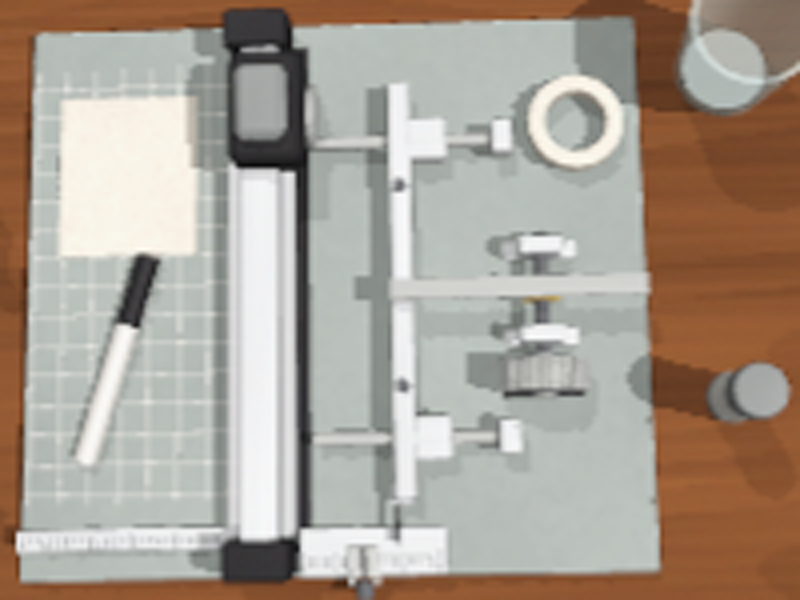

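View pics/side0c.png

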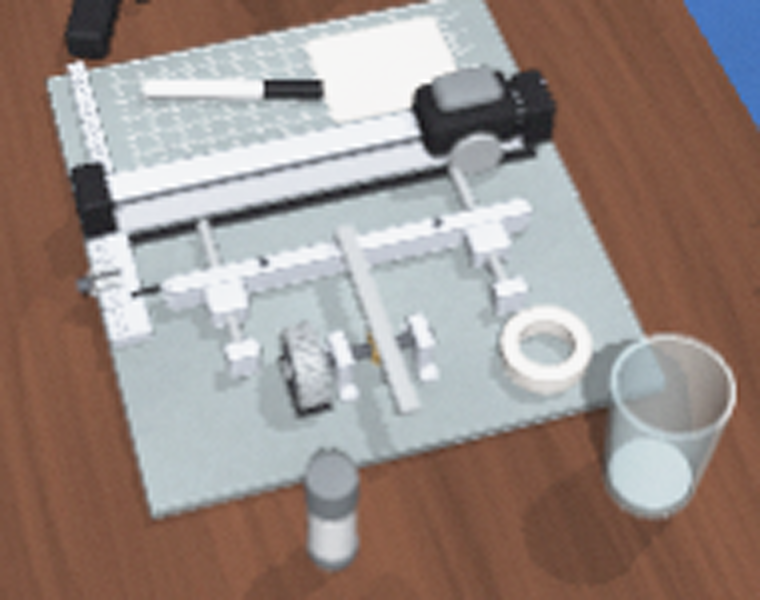

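```bash
cat >> h.py <<'E'
def fit(A,B):
    A=np.array(A);B=np.array(B)[:,:2]; a=A-A.mean(0); b=B-B.mean(0)
    th=np.arctan2((a[:,0]*b[:,1]-a[:,1]*b[:,0]).sum(),(a*b).sum()); c,s=np.cos(th),np.sin(th); R=np.array([[c,-s],[s,c]])
    t=B.mean(0)-R@A.mean(0); return th,R,t,B-(A@R.T+t)
E
python3 - <<'E'
from h import *
M=[[.17,.19],[.17,-.19],[-.17,-.19],[-.17,.19]]
f=lambda q,o:(q[0]/4+o[0]-.375,q[1]/4+o[1]-.375)
S=[([(35,33),(633,17),(660,570),(20,581)],(150,140),'top0'),([(485,-2),(660,405),(155,515),(50,78)],(160,140),'side0')]
for px,o,n in S:
    p,st=pickle.load(open(f'pics/{n}.pkl','rb'))
    W=[pt(p,f(q,o),z=.014) for q in px]
    th,R,t,res=fit(M,W); print(n,np.degrees(th),t,np.round(res*1000,1).tolist(),'wheel',R@[-.055,-.125]+t)
    if n=='top0':
        for q,z in [((397,535),.03),((362,548),.03),((402,494),.038)]:
            print((R.T@(pt(p,f(q,o),z=z)[:2]-t)).round(4))
        for q in [(575,120),(545,340),(545,375)]: w=pt(p,f(q,o)); print(w,(R.T@(w[:2]-t)).round(4))
E
```

```text
top0 -0.10912117875616575 [0.5738399  0.12919241] [[-0.5, -0.4], [-1.1, 0.5], [1.0, 0.4], [0.6, -0.5]] wheel [0.51860193 0.00429739]
[-0.1459 -0.0361]
[-0.1529 -0.0155]
[-0.1224 -0.0397]
[ 0.67701369 -0.02168587  0.01413827] [ 0.1035 -0.1507]
[0.53878294 0.00362625 0.03781058] [-0.0348 -0.1256]
[0.51705388 0.005741   0.05793284] [-0.0566 -0.1236]
side0 -1.4474870735717438 [0.57267043 0.12041301] [[-2.1, 1.6], [-6.3, -3.3], [7.9, 0.3], [0.4, 1.4]] wheel [ 0.51453039 -0.00315777]
```

Request:
carry_out:
  jaw: [1,1,1,1,1,1,1,1]
  xyz:
    - [0.031,0,-0.028]
    - [0.031,0,-0.028]
    - [0.031,0,-0.028]
    - [0.031,0,-0.028]
    - [0.031,0,-0.028]
    - [0.031,0,-0.028]
    - [0.031,0,-0.028]
    - [0.031,0,-0.028]
  spin: [0,0,0,0,0,0,0,0]

```text
t: 1.75
tool_pos: [0.3275, 0.278, 0.2148]
eef_rot: [[0.969, 0.001, 0.246], [-0.246, 0.0, 0.969], [0.001, -1.0, 0.0]]
ft_force: [-0.1, 0.5, 0.2]
opening: 0.15
```

Request:
carry_out:
  jaw: [1,1,1,1,1,1,1,1]
  xyz:
    - [0.031,0,-0.028]
    - [0.031,0,-0.028]
    - [0.031,0,-0.028]
    - [0.031,0,-0.028]
    - [0.031,0,-0.028]
    - [0.031,0,-0.028]
    - [0.031,0,-0.024]
    - [0,0,0]
  spin: [0,0,0,0,0,-5,-5,-4]

```text
t: 2.75
tool_pos: [0.4937, 0.0397, 0.2146]
eef_rot: [[1.0, 0.0, 0.005], [-0.005, -0.0, 1.0], [0.0, -1.0, -0.0]]
ft_force: [0.2, 0.3, -0.6]
opening: 0.003
```

Run:
```python
from h import *
p,st=snap('wrist','wrist1'); print(st['t'],st['tool_pos'],np.round(st['eef_rot'],3).tolist(),st['ft_force'],st['opening'])
```

```text
2.75 [0.49374769 0.03974884 0.21464294] [[1.0, 0.0, 0.005], [-0.005, -0.0, 1.0], [0.0, -1.0, -0.0]] [ 0.23332613  0.3019248  -0.63135923] 0.0033937848580119956
```

View pics/wrist1.png

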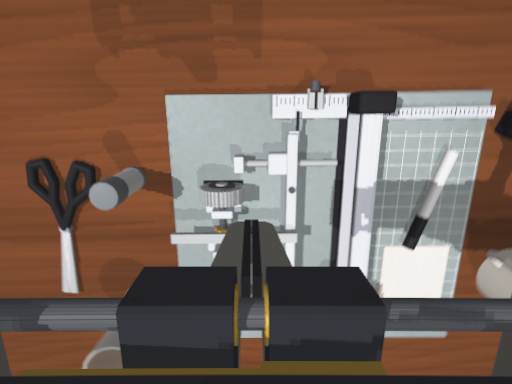

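The wrist view clearly shows the wheel at (221,192), the pointer at (298,118) and the clip at (315,97). Next I'll measure them from this view.

Run:
```python
from h import *
p,st=pickle.load(open('pics/wrist1.pkl','rb'))
a=p['frame']
cv2.imwrite('pics/w1a.png',cv2.resize(a[75:145,255:365],None,fx=7,fy=7,interpolation=cv2.INTER_CUBIC))
cv2.imwrite('pics/w1b.png',cv2.resize(a[165:255,160:280],None,fx=6,fy=6,interpolation=cv2.INTER_CUBIC))
c=[(167.5,95),(489.5,91),(184,337)]
W=[pt(p,q,st,z=.014) for q in c]; print(np.round(W,4).tolist())
d=W[1]-W[0]; print(np.linalg.norm(d),np.degrees(np.arctan2(-d[0],d[1])))
o,R=cam(p,st)
# wheel cloud
us,vs=np.meshgrid(np.arange(190,255),np.arange(170,215))
P=np.array([pt(p,(u,v),st) for u,v in zip(us.ravel(),vs.ravel())]); m=P[:,2]>.052
print(m.sum(),P[m].min(0),P[m].max(0),P[m].mean(0))
```

```text
[[0.4056, -0.0573, 0.014], [0.4037, 0.3135, 0.014], [0.741, -0.0592, 0.014]]
0.3707955487823079 0.2932210789905941
557 [ 0.41957152 -0.01592785  0.05204535] [0.52789033 0.03985423 0.38398296] [0.5150956  0.00492364 0.06603593]
```

View pics/w1a.png

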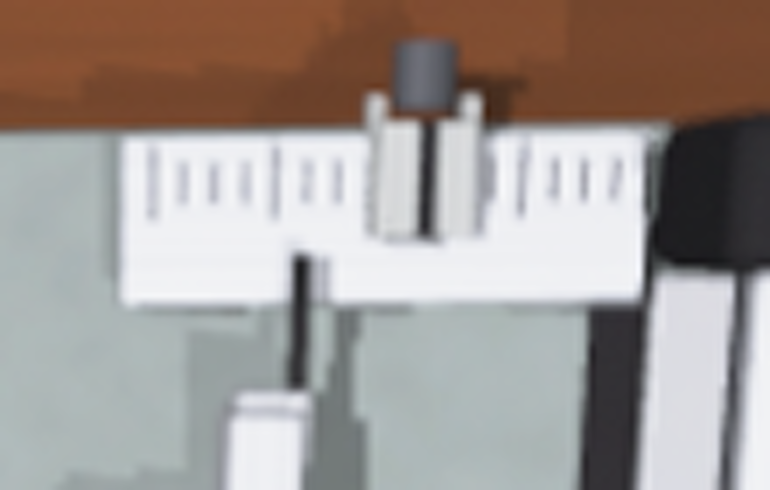

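View pics/w1b.png

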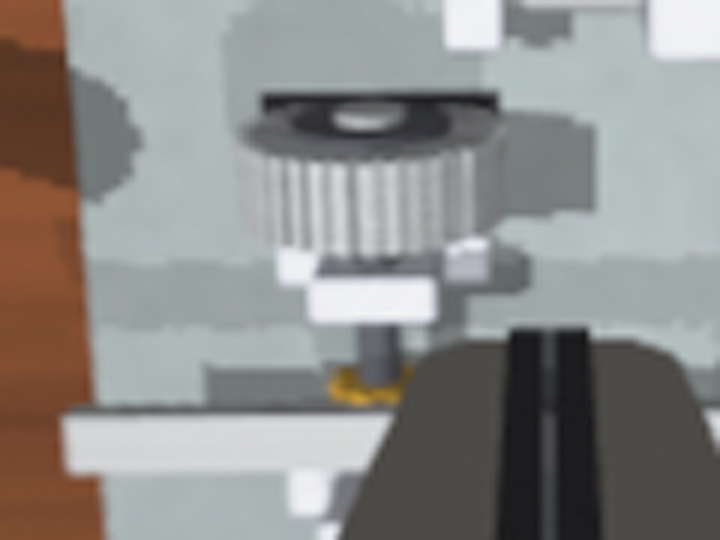

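Run:
```python
from h import *
p,st=pickle.load(open('pics/wrist1.pkl','rb'))
a=pt(p,(315.7,107.7),st,z=.03);b=pt(p,(297.4,111.4),st,z=.03); print(a,b,a-b)
print(pt(p,(315.5,100),st),pt(p,(315,100),st))
for v in (184,186,188,190,192,194,198,202,204,206,208,210): print(v,[pt(p,(u,v),st).round(4).tolist() for u in (212,221,230)])
```

```text
[0.42047995 0.11220494 0.03      ] [0.42437304 0.09182257 0.03      ] [-0.00389309  0.02038237  0.        ]
[0.41221597 0.11147813 0.03029785] [0.41217021 0.11132991 0.0282658 ]
184 [[0.5075, -0.0073, 0.0331], [0.5058, 0.0041, 0.0402], [0.508, 0.014, 0.0315]]
186 [[0.5079, -0.0063, 0.041], [0.5074, 0.0044, 0.0433], [0.5078, 0.0147, 0.0418]]
188 [[0.5085, -0.0055, 0.0478], [0.5082, 0.0049, 0.0492], [0.5093, 0.0149, 0.0453]]
190 [[0.5101, -0.0052, 0.0506], [0.5098, 0.0052, 0.052], [0.5098, 0.0154, 0.0523]]
192 [[0.5102, -0.0042, 0.0589], [0.5109, 0.0056, 0.0565], [0.511, 0.0156, 0.0565]]
194 [[0.5128, -0.0044, 0.0578], [0.5127, 0.0057, 0.0585], [0.5136, 0.0155, 0.0552]]
198 [[0.5174, -0.0046, 0.0582], [0.5174, 0.0055, 0.0581], [0.5187, 0.0153, 0.0539]]
202 [[0.4196, 0.0399, 0.384], [0.522, 0.0054, 0.0586], [0.5232, 0.0153, 0.055]]
204 [[0.5248, -0.005, 0.0569], [0.5244, 0.0053, 0.0585], [0.5258, 0.0151, 0.0542]]
206 [[0.5268, -0.0049, 0.0582], [0.5262, 0.0054, 0.0602], [0.5382, 0.0128, 0.0239]]
208 [[0.5379, -0.0086, 0.0323], [0.5365, 0.0028, 0.0365], [0.5378, 0.0134, 0.0329]]
210 [[0.5377, -0.0076, 0.0403], [0.5376, 0.0032, 0.0407], [0.5377, 0.014, 0.0407]]
```

The wheel top is at about (0.5185, 0.004, 0.0605). The stop needs +20.4 mm, which is about 54 mm at the rim. I'll approach over the wheel now.

Request:
carry_out:
  jaw: [1,1,1,1,1,1,1,1]
  xyz:
    - [0.012,0,-0.023]
    - [0.012,0.01,-0.022]
    - [0,0.04,0]
    - [0,0.04,0]
    - [0,0.03,0]
    - [0,0.02,0]
    - [0,0,0]
    - [0,0,0]
  spin: [0,0,0,0,0,0,0,0]

```text
t: 3.8
tool_pos: [0.517, -0.0033, 0.0757]
eef_rot: [[1.0, 0.002, 0.005], [-0.005, -0.0, 1.0], [0.002, -1.0, -0.0]]
ft_force: [0.7, 0.5, -0.2]
opening: 0.004
```

Run:
```python
from h import *
p,st=snap('wrist','wrist2'); print(st['t'],st['tool_pos'],np.round(st['eef_rot'],3).tolist(),st['ft_force'],st['opening'])
```

```text
3.8 [ 0.51696727 -0.00330642  0.0757087 ] [[1.0, 0.002, 0.005], [-0.005, -0.0, 1.0], [0.002, -1.0, -0.0]] [ 0.73067862  0.50373581 -0.16914694] 0.0035672599962389404
```

View pics/wrist2.png

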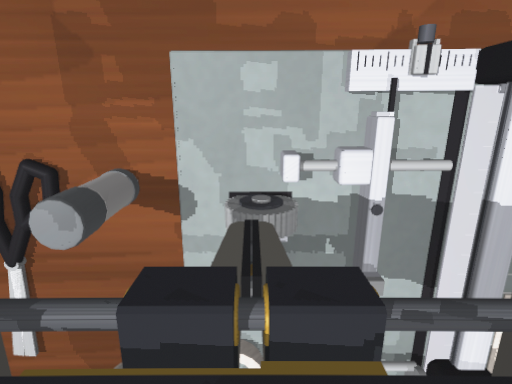

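Request:
carry_out:
  jaw: [1,1,1,1,1,1,1,1]
  xyz:
    - [0,0.01,-0.002]
    - [0,0.003,0]
    - [0,0.001,0]
    - [0,0.001,0]
    - [0,0.0005,0]
    - [0,0,0]
    - [0,0,0]
    - [0,0,0]
  spin: [0,0,0,0,0,0,0,0]

```text
t: 4.85
tool_pos: [0.5162, -0.0055, 0.0604]
eef_rot: [[1.0, -0.001, 0.004], [-0.004, -0.0, 1.0], [-0.001, -1.0, -0.0]]
ft_force: [-4.9, -0.1, 10.2]
opening: 0.005
```

Request:
carry_out:
  jaw: [1,1,1,1,1,1,1,1]
  xyz:
    - [0,0,0.002]
    - [0,0,0.003]
    - [0,0,0.003]
    - [0,0,0.003]
    - [0,0,0.003]
    - [0,0,0.002]
    - [0,0,0]
    - [0,0,0]
  spin: [0,0,0,0,0,0,0,0]

```text
t: 5.85
tool_pos: [0.5167, 0.0104, 0.0605]
eef_rot: [[1.0, 0.0, 0.004], [-0.004, -0.001, 1.0], [0.0, -1.0, -0.001]]
ft_force: [-4.2, -0.3, 10.1]
opening: 0.005
```

```bash
cat > chk.py <<'E'
import sys
from h import *
n=sys.argv[1]; p,st=snap('wrist',n); print(st['t'],st['tool_pos'],st['ft_force'])
g=cv2.resize(p['frame'][10:140,300:480],None,fx=4,fy=4,interpolation=cv2.INTER_CUBIC); cv2.imwrite('pics/'+n+'c.png',g)
E
python3 chk.py w3
```

```text
5.85 [0.5166906  0.01042138 0.06054049] [-4.20342311 -0.28820061 10.11079151]
```

View pics/w3.png

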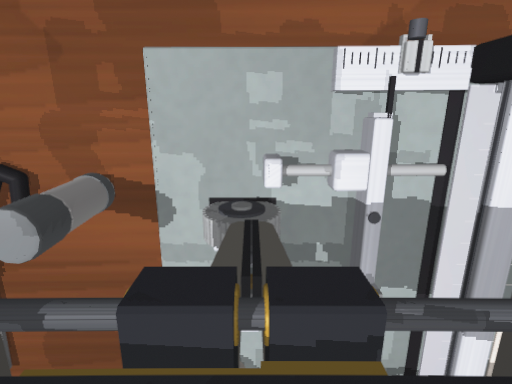

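View pics/w3c.png

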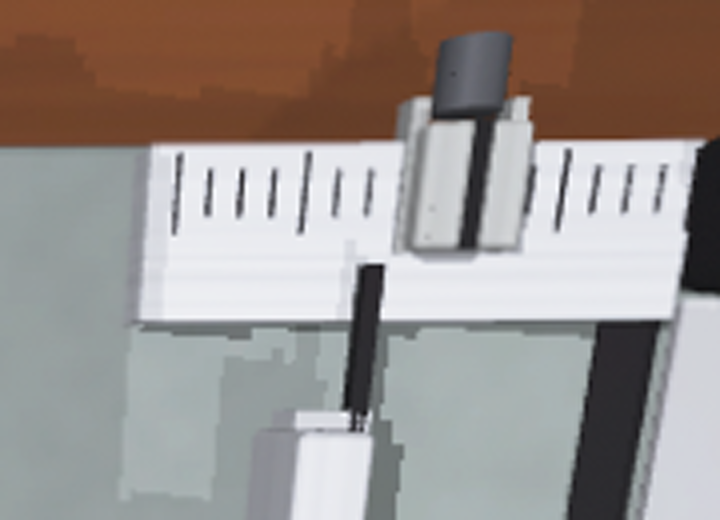

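```bash
cat > gap.py <<'E'
import sys
from h import *
n=sys.argv[1]; x=list(map(float,sys.argv[2:6])); p,st=pickle.load(open(f'pics/{n}.pkl','rb'))
g=lambda a,b:pt(p,(300+a/4-.375,10+b/4-.375),st,z=.03)
a,b=g(*x[:2]),g(*x[2:]); print(a,b,'gap mm',(a-b)[1]*1e3)
E
python3 gap.py w3 470 246 371 266
```

```text
[0.42182198 0.11208139 0.03      ] [0.4245602  0.09737794 0.03      ] gap mm 14.703447749117748
```

Request:
carry_out:
  jaw: [1,1,1,1,1,1,1,1]
  xyz:
    - [0,-0.005,0]
    - [0,-0.002,0]
    - [0,0,-0.01]
    - [0,0,-0.01]
    - [0,0,0]
    - [0,0.004,0]
    - [0,0.003,0]
    - [0,0,0]
  spin: [0,0,0,0,0,0,0,0]

```text
t: 6.9
tool_pos: [0.5164, -0.0097, 0.0599]
eef_rot: [[1.0, -0.0, 0.004], [-0.004, -0.001, 1.0], [-0.0, -1.0, -0.001]]
ft_force: [-2.0, -1.8, 7.3]
opening: 0.008
```

Request:
carry_out:
  jaw: [1,1,1,1,1,1,1,1]
  xyz:
    - [0,0,0.003]
    - [0,0,0.003]
    - [0,0,0.004]
    - [0,0,0.004]
    - [0,0,0.003]
    - [0,0,0.003]
    - [0,0,0]
    - [0,0,0]
  spin: [0,0,0,0,0,0,0,0]

```text
t: 7.9
tool_pos: [0.5169, 0.0106, 0.0606]
eef_rot: [[1.0, 0.001, 0.004], [-0.004, -0.001, 1.0], [0.001, -1.0, -0.001]]
ft_force: [-3.2, -0.1, 11.4]
opening: 0.001
```

```bash
python3 chk.py w4
```

```text
7.9 [0.51685297 0.01062338 0.0605777 ] [-3.23508994 -0.06573382 11.43438503]
```

View pics/w4c.png

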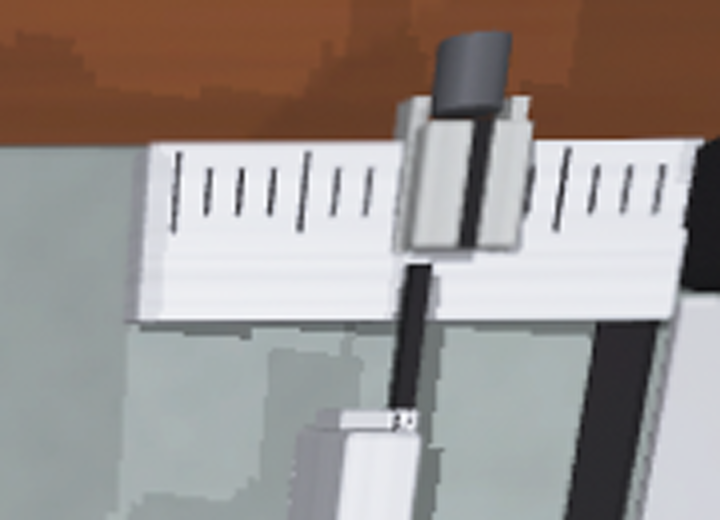

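```bash
python3 gap.py w4 469 246 418 266
```

```text
[0.42195455 0.11209994 0.03      ] [0.42475722 0.10473578 0.03      ] gap mm 7.364159334141321
```

Request:
carry_out:
  jaw: [1,1,1,1,1,1,1,1]
  xyz:
    - [0,-0.005,0]
    - [0,-0.002,0]
    - [0,0,-0.01]
    - [0,0,-0.01]
    - [0,0,0]
    - [0,0.004,0]
    - [0,0.003,0]
    - [0,0,0]
  spin: [0,0,0,0,0,0,0,0]

```text
t: 8.95
tool_pos: [0.5164, -0.0096, 0.0599]
eef_rot: [[1.0, -0.0, 0.004], [-0.004, -0.001, 1.0], [-0.0, -1.0, -0.001]]
ft_force: [-2.4, -1.7, 7.5]
opening: 0.004
```

Request:
carry_out:
  jaw: [1,1,1,1,1,1,1,1]
  xyz:
    - [0,0,0.003]
    - [0,0,0.003]
    - [0,0,0.003]
    - [0,0,0.003]
    - [0,0,0.003]
    - [0,0,0.002]
    - [0,0,0]
    - [0,0,0]
  spin: [0,0,0,0,0,0,0,0]

```text
t: 9.95
tool_pos: [0.5168, 0.0076, 0.0606]
eef_rot: [[1.0, 0.001, 0.004], [-0.004, -0.001, 1.0], [0.001, -1.0, -0.001]]
ft_force: [-4.0, -0.3, 12.2]
opening: 0.005
```

```bash
python3 chk.py w5
```

```text
9.95 [0.51681301 0.00756929 0.06058225] [-3.97773973 -0.29586185 12.17641316]
```

View pics/w5c.png

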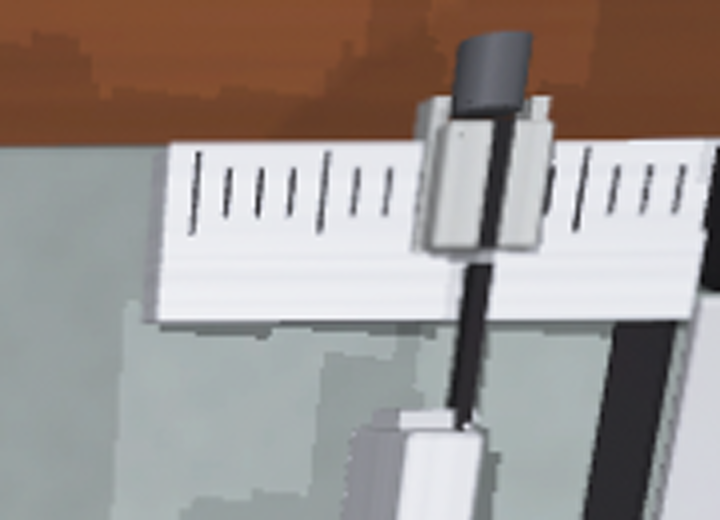

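```bash
python3 gap.py w5 489 246 479 266
```

```text
[0.42192694 0.11207055 0.03      ] [0.4247814  0.11098066 0.03      ] gap mm 1.0898813346355425
```

Request:
carry_out:
  jaw: [1,1,1,1,1,1,1,1]
  xyz:
    - [0,0,0.001]
    - [0,0,0.001]
    - [0,0,0.001]
    - [0,0,0]
    - [0,0,0]
    - [0,-0.005,0]
    - [0,-0.03,0]
    - [0,0,0]
  spin: [0,0,0,0,0,0,0,0]

```text
t: 11.0
tool_pos: [0.5181, 0.0105, 0.0959]
eef_rot: [[1.0, 0.005, 0.004], [-0.004, -0.001, 1.0], [0.005, -1.0, -0.001]]
ft_force: [-0.3, -0.8, -0.4]
opening: 0.009
```

```bash
python3 chk.py w6
python3 - <<'E'
from h import *
p,st=snap('top','top6')
cv2.imwrite('pics/top6c.png',cv2.resize(p['frame'][140:290,150:350],None,fx=4,fy=4,interpolation=cv2.INTER_CUBIC))
E
```

```text
11.0 [0.51809236 0.01052434 0.09593922] [-0.31695667 -0.78881065 -0.40719405]
```

View pics/w6.png

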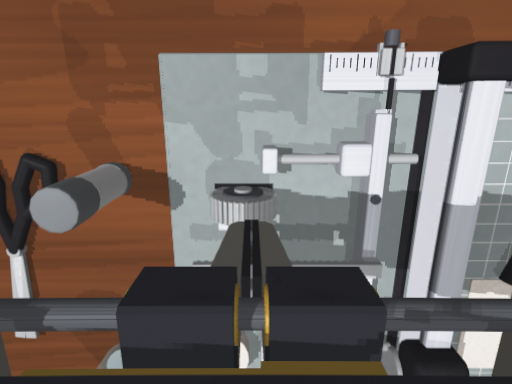

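View pics/w6c.png

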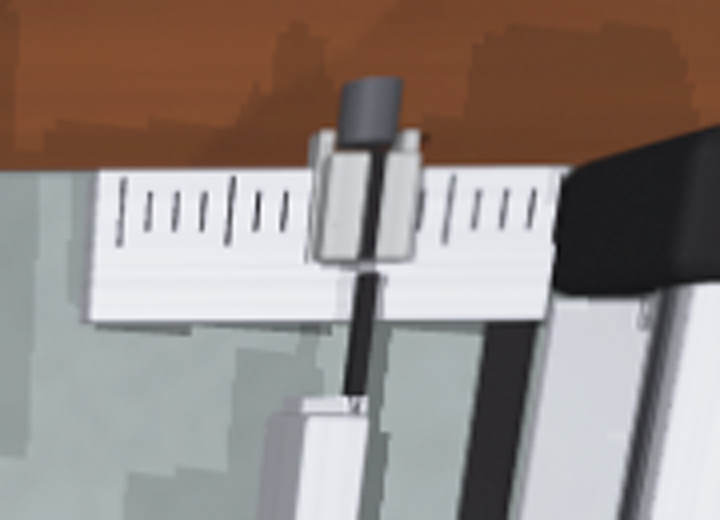

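View pics/top6c.png

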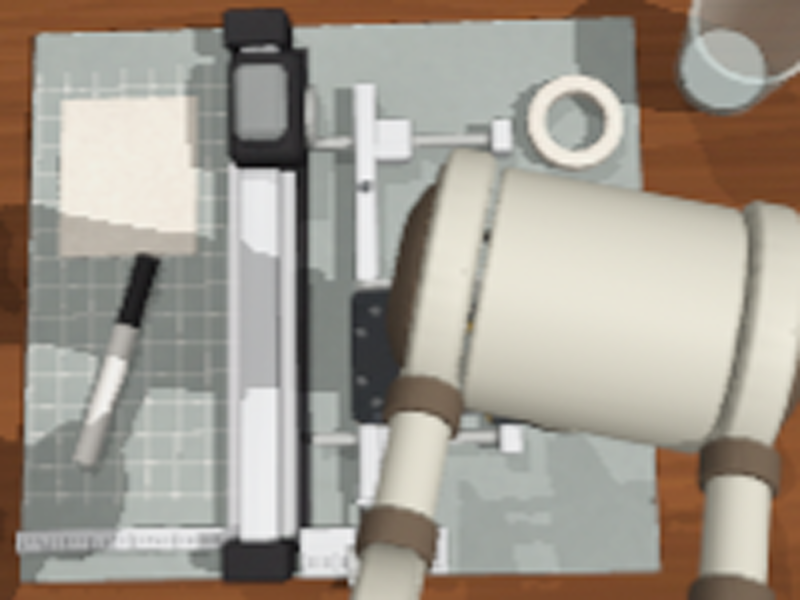

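```bash
python3 gap.py w6 370 260 369 273
```

```text
[0.4220746  0.11236797 0.03      ] [0.4242749 0.1124654 0.03     ] gap mm -0.09743076705483189
```

Request:
carry_out:
  jaw: [1,1,1,1,1,1,1,1]
  xyz:
    - [0,-0.03,0.015]
    - [0,-0.03,0.03]
    - [0,-0.03,0.03]
    - [0,-0.03,0.02]
    - [0,0,0]
    - [0,0,0]
    - [0,0,0]
    - [0,0,0]
  spin: [0,0,0,0,0,0,0,0]

```text
t: 12.1
tool_pos: [0.5162, 0.1051, 0.2128]
eef_rot: [[1.0, -0.002, 0.005], [-0.005, -0.0, 1.0], [-0.002, -1.0, -0.0]]
ft_force: [0.1, 0.4, -1.2]
opening: 0.004
```

Run:
```python
from h import *
p,st=snap('wrist','w7'); print(st['t'],st['tool_pos'],st['ft_force'],np.abs(st['qd']).max())
u,v=proj(p,[.42,.112,.03],st); print(u,v); x,y=int(u)-50,max(int(v)-45,0); print(x,y)
cv2.imwrite('pics/w7c.png',cv2.resize(p['frame'][y:y+85,x:x+100],None,fx=6,fy=6,interpolation=cv2.INTER_CUBIC))
```

```text
12.1 [0.51617867 0.10508682 0.21282601] [ 0.1430693   0.39840547 -1.18245423] 0.00936148803706222
257.2797988481212 86.80773288708845
207 41
```

View pics/w7c.png

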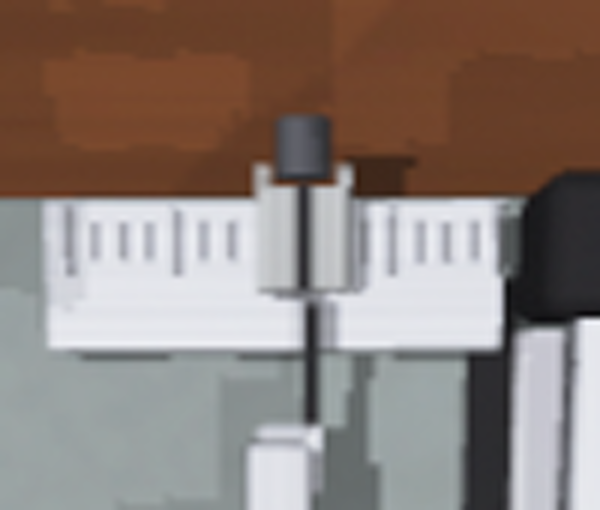

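This straight-on view puts the pointer (crop x 312) about 1.4 mm left of the line (304). The previous view read about 0, so I'll look closer.

Request:
carry_out:
  jaw: [1,1,1,1,1,1,1,1]
  xyz:
    - [-0.018,0.03,0.004]
    - [-0.018,0.03,0.003]
    - [0,0.03,0]
    - [0,0.012,0]
    - [0,0,0]
    - [0,0,0]
    - [0,0,0]
    - [0,0,0]
  spin: [0,0,0,0,0,0,0,0]

```text
t: 13.15
tool_pos: [0.4813, 0.1128, 0.1128]
eef_rot: [[1.0, 0.001, 0.004], [-0.004, -0.0, 1.0], [0.001, -1.0, -0.0]]
ft_force: [0.3, 0.1, 0.1]
opening: 0.005
```

Run:
```python
from h import *
p,st=snap('wrist','w8'); print(st['t'],st['tool_pos'],st['ft_force'],np.abs(st['qd']).max())
u,v=proj(p,[.42,.112,.03],st); print(u,v); x,y=int(u)-50,max(int(v)-45,0); print(x,y)
cv2.imwrite('pics/w8c.png',cv2.resize(p['frame'][y:y+85,x:x+100],None,fx=7,fy=7,interpolation=cv2.INTER_CUBIC))
```

```text
13.15 [0.48131789 0.11282978 0.11281253] [0.29053228 0.11968084 0.12032547] 0.007385326661749155
250.19822030717776 123.59596140034431
200 78
```

View pics/w8c.png

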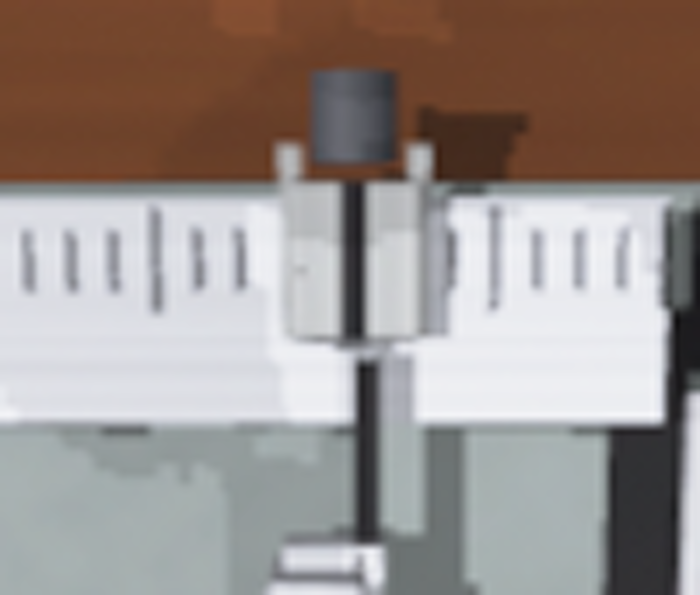

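Run:
```python
from h import *
p,st=pickle.load(open('pics/w8.pkl','rb')); o,R=cam(p,st); print('cam',o)
f=p['frame'].astype(int).sum(2); Z=p['range_z']
def c(v,u0,u1):
    row=np.maximum(0,400-f[v,u0:u1]).astype(float); return (row*np.arange(u0,u1)).sum()/row.sum()
for v in list(range(107,126,3)):
    u=c(v,246,256); q=pt(p,(u,v),st,z=.03); print('line',v,round(u,2),q.round(4),pt(p,(u,v),st)[2].round(4))
for v in range(130,156,3):
    u=c(v,248,257); q=pt(p,(u,v),st,z=.03); print('ptr',v,round(u,2),q.round(4),pt(p,(u,v),st)[2].round(4))
```

```text
cam [0.40699084 0.1128192  0.28208663]
line 107 250.08 [0.407 0.112 0.03 ] 0.0298
line 110 250.08 [0.4094 0.112  0.03  ] 0.0301
line 113 250.09 [0.4117 0.112  0.03  ] 0.0282
line 116 250.1 [0.414  0.1119 0.03  ] 0.0292
line 119 250.1 [0.4164 0.1119 0.03  ] 0.0294
line 122 250.1 [0.4187 0.1119 0.03  ] 0.0313
line 125 250.1 [0.4211 0.1119 0.03  ] 0.0293
ptr 130 251.93 [0.4251 0.1134 0.03  ] 0.0285
ptr 133 251.92 [0.4275 0.1134 0.03  ] 0.0288
ptr 136 251.92 [0.4299 0.1134 0.03  ] 0.0296
ptr 139 251.08 [0.4324 0.1127 0.03  ] 0.0296
ptr 142 251.8 [0.4348 0.1133 0.03  ] 0.0297
ptr 145 251.8 [0.4373 0.1132 0.03  ] 0.0287
ptr 148 251.8 [0.4398 0.1132 0.03  ] 0.0278
ptr 151 251.79 [0.4423 0.1132 0.03  ] 0.0289
ptr 154 251.75 [0.4448 0.1132 0.03  ] 0.0302
```

Run:
```python
from h import *
for n in ('w6','w7','w3','w5'):
  p,st=pickle.load(open(f'pics/{n}.pkl','rb')); f=p['frame'].astype(int).sum(2)
  for nm,xs,yy in (('line',(.412,.416,.419),.112),('ptr',(.428,.432,.438),{'w3':.0974,'w5':.111}.get(n,.1132))):
    for x in xs:
      u,v=proj(p,[x,yy,.03],st); v=int(round(v)); u0=int(u)-5;u1=int(u)+7
      row=f[v,u0:u1]; w=np.maximum(0,350-row); uu=(w*np.arange(u0,u1)).sum()/max(1,w.sum())
      print(n,nm,x,v,round(uu,2),pt(p,(uu,v),st,z=.03).round(4)[:2],row.tolist())
```

```text
w6 line 0.412 60 392.9 [0.4123 0.1117] [624, 628, 561, 318, 134, 134, 136, 425, 581, 615, 609, 609]
w6 line 0.416 66 392.21 [0.4163 0.1117] [619, 625, 617, 370, 163, 136, 135, 292, 553, 612, 612, 608]
w6 line 0.419 70 391.78 [0.419  0.1117] [620, 623, 525, 272, 136, 134, 136, 488, 598, 611, 608, 611]
w6 ptr 0.428 83 391.01 [0.4278 0.1123] [661, 385, 149, 127, 136, 139, 139, 417, 506, 689, 709, 709]
w6 ptr 0.432 89 390.24 [0.4319 0.1122] [627, 501, 194, 117, 136, 140, 137, 294, 452, 513, 629, 647]
w6 ptr 0.438 98 389.34 [0.4382 0.1123] [517, 416, 137, 118, 137, 138, 138, 261, 339, 345, 344, 342]
w7 line 0.412 79 257.25 [0.4119 0.112 ] [585, 584, 594, 541, 364, 142, 281, 491, 585, 583, 590, 601]
w7 line 0.416 83 257.25 [0.4161 0.112 ] [584, 583, 589, 537, 360, 140, 281, 488, 582, 580, 588, 595]
w7 line 0.419 86 257.25 [0.4192 0.112 ] [582, 578, 587, 536, 361, 140, 280, 488, 579, 577, 586, 591]
w7 ptr 0.428 94 258.43 [0.4275 0.1133] [694, 694, 672, 642, 492, 141, 190, 388, 493, 493, 623, 693]
w7 ptr 0.432 98 258.43 [0.4317 0.1133] [692, 692, 669, 638, 487, 140, 189, 385, 489, 489, 618, 
[... 604 characters left out ...]
]
w3 ptr 0.438 99 389.95 [0.438  0.0975] [517, 516, 409, 137, 103, 137, 139, 140, 138, 186, 327, 340]
w5 line 0.412 53 423.68 [0.4117 0.1116] [631, 625, 529, 126, 134, 134, 137, 276, 526, 619, 617, 615]
w5 line 0.416 61 422.5 [0.4162 0.1116] [628, 599, 457, 129, 136, 135, 136, 347, 585, 618, 616, 614]
w5 line 0.419 66 421.8 [0.419  0.1116] [628, 625, 508, 204, 136, 135, 135, 290, 508, 618, 617, 615]
w5 ptr 0.428 82 418.45 [0.4282 0.1109] [665, 665, 493, 127, 106, 126, 135, 136, 135, 446, 670, 711]
w5 ptr 0.432 89 417.43 [0.4323 0.1109] [620, 620, 430, 125, 97, 123, 136, 136, 135, 418, 621, 668]
w5 ptr 0.438 99 416.35 [0.4382 0.1111] [525, 456, 270, 90, 116, 133, 138, 139, 145, 284, 368, 468]
```

Seen straight on, the stop overshot by about 1.4 mm; the oblique view was biased because the pointer's dark side face showed. It's inside 2 mm, but I'll roll back about 4 mm at the rim to centre it.

Request:
carry_out:
  jaw: [1,1,1,1,1,1,1,1]
  xyz:
    - [0.012,0,-0.035]
    - [0.012,0,-0.035]
    - [0.011,0,-0.034]
    - [0,0.02,0]
    - [0,0.016,0]
    - [0,0,0]
    - [0,0,0]
    - [0,0,0]
  spin: [0,0,0,0,0,0,0,0]

```text
t: 14.2
tool_pos: [0.5159, 0.0089, 0.0769]
eef_rot: [[1.0, 0.001, 0.004], [-0.004, -0.0, 1.0], [0.001, -1.0, -0.0]]
ft_force: [0.3, 0.6, -0.7]
opening: 0.004
```

Request:
carry_out:
  jaw: [1,1,1,1,1,1,1,1]
  xyz:
    - [0,0.011,0]
    - [0,0.003,0]
    - [0,0.001,0]
    - [0,0.001,0]
    - [0,0.0007,0]
    - [0,0,0]
    - [0,0,0]
    - [0,0,0]
  spin: [0,0,0,0,0,0,0,0]

```text
t: 15.2
tool_pos: [0.5149, 0.0088, 0.0605]
eef_rot: [[1.0, -0.001, 0.004], [-0.004, 0.0, 1.0], [-0.001, -1.0, 0.0]]
ft_force: [-6.7, 0.9, 10.0]
opening: 0.005
```

Request:
carry_out:
  jaw: [1,1,1,1,1,1,1,1]
  xyz:
    - [0,0,-0.001]
    - [0,0,-0.001]
    - [0,0,-0.001]
    - [0,0,-0.001]
    - [0,0,0]
    - [0,0,0]
    - [0,-0.005,0]
    - [0,-0.012,0]
  spin: [0,0,0,0,0,0,0,0]

```text
t: 16.2
tool_pos: [0.5149, 0.0047, 0.0764]
eef_rot: [[1.0, -0.001, 0.005], [-0.005, 0.0, 1.0], [-0.001, -1.0, 0.0]]
ft_force: [-0.4, 0.4, 0.4]
opening: 0.008
```

Request:
carry_out:
  jaw: [1,1,1,1,1,1,1,1]
  xyz:
    - [0,-0.02,0]
    - [0,-0.02,0]
    - [-0.012,0,0.036]
    - [-0.012,0,0.036]
    - [-0.012,0,0.036]
    - [0,0,0]
    - [0,0,0]
    - [0,0,0]
  spin: [0,0,0,0,0,0,0,0]

```text
t: 17.2
tool_pos: [0.4803, 0.112, 0.1167]
eef_rot: [[1.0, 0.001, 0.006], [-0.006, -0.0, 1.0], [0.001, -1.0, -0.0]]
ft_force: [-0.0, 0.1, -0.7]
opening: 0.009
```

Run:
```python
from h import *
p,st=snap('wrist','w9'); print(st['t'],st['tool_pos'],st['ft_force'],np.abs(st['qd']).max())
f=p['frame'].astype(int).sum(2)
for nm,xs,yy in (('line',(.412,.416,.419),.112),('ptr',(.428,.432,.438),.1122)):
    for x in xs:
      u,v=proj(p,[x,yy,.03],st); v=int(round(v)); u0=int(u)-5;u1=int(u)+7
      row=f[v,u0:u1]; w=np.maximum(0,350-row); uu=(w*np.arange(u0,u1)).sum()/max(1,w.sum())
      print(nm,x,v,round(uu,2),pt(p,(uu,v),st,z=.03).round(4)[:2],row.tolist())
u,v=proj(p,[.42,.112,.03],st); x,y=int(u)-50,max(int(v)-45,0)
cv2.imwrite('pics/w9c.png',cv2.resize(p['frame'][y:y+85,x:x+100],None,fx=7,fy=7,interpolation=cv2.INTER_CUBIC))
```

```text
17.2 [0.48032472 0.11197991 0.11668162] [-0.01256821  0.09255242 -0.73729538] 0.002767512778735036
line 0.412 115 251.13 [0.4123 0.112 ] [627, 634, 634, 495, 222, 153, 154, 476, 628, 624, 622, 626]
line 0.416 120 251.13 [0.4163 0.112 ] [623, 631, 631, 495, 220, 153, 150, 475, 629, 624, 619, 625]
line 0.419 123 251.13 [0.4187 0.112 ] [622, 627, 630, 493, 218, 151, 150, 476, 627, 622, 617, 623]
ptr 0.428 134 250.9 [0.4276 0.1117] [701, 672, 671, 524, 150, 148, 205, 425, 535, 535, 534, 664]
ptr 0.432 139 251.02 [0.4317 0.1118] [505, 473, 483, 393, 197, 151, 189, 408, 524, 523, 522, 580]
ptr 0.438 147 250.98 [0.4384 0.1117] [461, 462, 461, 371, 193, 150, 204, 412, 518, 519, 520, 521]
```

View pics/w9c.png

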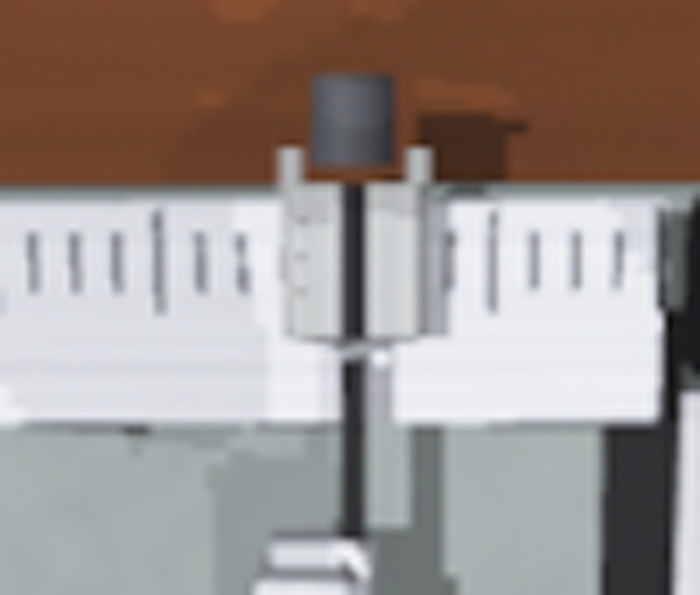

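Seen straight on, the pointer and the line now coincide, both at crop x≈353 and about 0.3 mm apart. The arm is clear and at rest, so I'm handing in.

Run:
```python
from station import workorder
print(workorder.hand_in())
```

```text
the job is handed in; nothing more can be done
None
```

I set the stop using only the wheel and handed the job in at about 17 s of the 48 s allowed; the hand-in gives no verdict.

- **What I did:** With the shut fingertips on top of the wheel I rolled it towards +y in three strokes plus a 3 mm finish. I then rolled it back about 4 mm to correct an overshoot, and took the finger away.
- **Final check:** In the last straight-on wrist picture the pointer is at y ≈ 0.1117 to 0.1118 m and the clip line at 0.1120 m. That leaves about 0.3 mm between them, against the 2 mm allowed. The arm was at rest, clear of the trimmer, with a wrist force under 1 N.
- **Other limits:** The index clip's line measured 0.112 m before and after, so it did not move. The highest wrist force I read was about 13 N. I planned no contact with anything but the wheel. I did not measure the bystanders again at the end, and a mid-job top view showed nothing shifted in the part it covered.
- **A reading that disagreed:** An oblique view after the main strokes first read about 0 mm. Straight-on views showed an overshoot of about 1.4 mm, because the pointer's dark side face had biased the oblique reading. I trusted the straight-on views and corrected from them.

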